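# Load an empty reel on the winder's slanted spindle

## Robot

A 7-joint arm with a two-finger parallel gripper is mounted at the origin on the work surface. World frame = base frame: x ahead of the robot, y to its left, z up, the work surface at z = 0. Lengths are in m, angles in rad, forces in N, time in s.
With the tool pointing down it reaches from about 0.425 to 0.925 m from the base axis. Payload 6.8 kg.
Tool frame: the origin (TCP) lies midway between the tips of the shut fingers; the grasp point (between the pads) lies 19 mm behind it; z points along the fingers, y is the line along which they close (so a half turn about z gives the same grasp; the last joint's range is limited). The gripper opens to 85 mm and grips with 20 to 120 N. Pads are 22 mm wide; open, the fingers measure 114 mm over their backs; the gripper's body (76 mm by 85 mm) begins 54 mm behind the grasp point. The pads swing forward as they close: fully open they stand 13 mm farther back than shut.
Start: joints at [1.219, 0.477, 0.022, 1.555, -0.011, 1.109, -0.083], TCP at [0.163, -0.655, 0.231] pointing down, gripper open.
Joint ranges: [-2.96, 2.96], [-0.34, 2.1], [-1.41, 1.46], [0.24, 2.44], [-1.37, 4.51], [0.17, 1.92], [-2.96, 2.96]. Speed limits (rad/s): [2.39, 2.39, 3.14, 3.14, 3.14, 3.14, 3.14].

## Interface

Orientations are given as a rotation vector (axis times angle).
In Python, from bench import r gives the robot as it stands. The module is installed in compiled form; this text tells all that it offers.
- The arm moves only by the tool apply_moves, never from a script. Its argument "rows" is a list of rows, each a list of 6 numbers: the shift along the tool's x, y, z scaled (see below), then the turn, a rotation vector about the tool's x, y, z scaled (see below). A call has 1 to 5 rows; each row is the pose to reach, as a shift and turn from the pose commanded when the call began, along the tool's axes at that moment; what a row does not reach only later rows make up. The controller multiplies each number of a shift by 0.25 m and each number of a turn by 90 degrees. A row lasts 1/8 s, in which the tool goes at most 62.5 mm and 10.7 degrees, less where a joint would pass 70% of its speed; a pose out of reach is approached as far as the arm can. A call with a number of a shift or a turn outside -1 to 1 is refused whole. A call with a gripper value outside its range is refused whole. "claw" is the opening, from 0 (shut) to 1 (fully open), set as the call begins (left out, the last holds). The fingers move at their own pace and stop on an object; "newtons" is the grip in N (left out, the last holds). Time passes only in rows, so rows that repeat a pose let the fingers close. It gives the time, the measured TCP pose, the force, the opening and the grip force at its end, in the units of the state.
- r.get_obs(): the state, without advancing time (a new reading comes with each control period).
- r.grab_frame(name): name is "scene" or "top"; returns a dict with "pixels" (480x640x3 uint8, red, green, blue), "intrinsics" (3x3 intrinsics, pixels), "dist" ([k1, k2, p1, p2, k3] as OpenCV has them; the pictures are not rectified), "eye" and "attitude" of the camera in the world. Camera axes: x right, y up, looking along -z (the intrinsics and any distortion apply to the point x, -y, -z); pixel columns grow to the right and rows downward; lengths in m; the calibration is good to about 2 mm. A picture is of the moment at which its call begins. There is no depth.
- r.hand_in(): hands the job in; it is judged then, once.
Trained networks look in a picture, given as the dict that the camera call returned (one of the last four; its "shot" number tells which), for a name from the list of things; names that differ only in an ending like _2 or _b are one class to them, and where a whole thing is asked for, a point or a joint stands for the part that bears it (a point fixed in the world has none). Each returns a list of dicts, best first, with "conf" (0 to 1); they miss things now and then, are a little off and sometimes report something else, mostly with a low value. They report only what shows in the picture. A call takes as long as a camera call.
- r.search_frame(picture, thing): "rect" ([left, top, width, height] in pixels, round what is visible of it).
- r.outline_of(picture, thing): "pixels" (480x640 bool, what is visible of it) and "rect" ([left, top, width, height] in pixels, round what is visible of it).
- r.landmark_of(picture, thing): "point" ([column, row] in pixels: a listed point, or the origin of a listed thing).
The state is a dict: "clock": time; "joints": joint angles; "qvel": joint speeds; "tau": joint torques, N m; "tcp_pos": TCP position; "orientation": TCP orientation; "contact_force": force on the tool from outside, world axes, zero at the start; "moment": the same for the moment, N m; "grip_width": finger opening in m; "gripper_force": force on a finger pad.
Only numpy, scipy, OpenCV 4.12 (cv2) and the standard library are available. Lean on these libraries where they do the work, as an engineer would, in place of code of your own. Each camera call takes 0.05 s, during which the arm holds its last target. There are 200 camera calls.

## Task

Load the empty yellow reel on the bench winder: slide it down the slanted spindle under control, not letting it drop, then, pressing only lightly, turn it just until the drive pin of the sprung disc drops into one of its slots, and seat it fully home, flat on the disc. Never force it, down or round; let go of it there, and leave the other things on the bench where they are.

Things in the scene. Friction and masses are not known exactly. Their poses are not given: they have to be found in the camera images.
- reel_center (a point): Centre (half-way up, 22 mm above its underside) of the loose empty yellow plastic reel, 80 to 150 g. z is its axis. Length 44 mm; at each end a flange 64 mm in diameter, 8 mm thick, by whose rim it can be held; between them a barrel 47 mm in diameter. A 17 mm bore goes right through. Its two ends are alike. It stands on end in the grey tray.
- reel_slot (a point): Mouth of one drive slot in the end of the reel that points to its +z: 17 mm from the axis to the reel's +x, 22 mm from its centre. Each flange has four such slots, 90 degrees apart (+x, +y, -x, -y), through its 8 mm: each reaches from 12.5 to 21.5 mm from the axis and is 9.5 mm wide.
- tray: Grey shallow tray, fixed, 130 mm along its x by 240 mm along its y, floor 3 mm above the bench, rim 15 mm high; origin at the centre of its underside. The reel stands in one half, the roll of tape lies in the other.
- spindle_tip (a point): Tip of the winder's fixed steel spindle, on its axis. z points out along the spindle: 35 degrees from vertical, leaning to the winder's front, roughly towards the robot. Diameter 14 mm, with a nose that tapers over the last 14 mm to 6 mm. The tip lies 62 mm above the drive disc's face.
- seat_face (a point): Centre of the sprung drive disc's upper face, at the foot of the spindle, z out along it (x, y do not turn with the disc). Dark steel, 58 mm in diameter. It yields along the spindle from about 3 N, by 0.9 N per mm, to a hard stop after 5 mm at about 8 N. The centre of a reel fully home, the pin in a slot, is 22 mm above the face; with the pin not in a slot, 29 mm.
- spindle: Spindle's foot on the winder's sloping face, 20 mm below the disc's face; z out along the spindle. On the disc a brass drive pin 6 mm in diameter stands 7 mm up, 17 mm from the axis, tip chamfered 1 mm. The disc may stand at any angle: this is not measured (the bare pin can be seen). The drive's gears hold it fast (over 1 N m), so that with the pin in a slot the reel turns only about 0.1 rad either way.
- winder: Bench winder, fixed: green housing 170 mm deep, 140 mm wide, 136 mm high on a 200 x 160 mm base plate; the sloping face with the spindle looks to its -x and up. A guide roller up to 37 mm high stands 100 mm in front of its origin, which is the centre of its underside.
- tape: Black roll of tape lying flat in the tray about 120 mm from the reel, 60 mm in diameter, 16 mm high, origin at its underside. To be left alone.
- screwdriver: Red-handled screwdriver, 170 mm long, lying on the bench between robot and work. To be left alone.
- jar: Small jar with a blue cap, 56 mm in diameter, 65 mm high, origin at its underside. To be left alone.

How it is judged:
On the way, in this order (a step that is already met when the one before it is completed fails the run):
1. the reel is threaded on the spindle, the spindle's straight part at least 5 mm into its bore (x of reel_center in the frame of seat_face between -0.006 and 0.006 m and y of reel_center in the frame of seat_face between -0.006 and 0.006 m and z of reel_center in the frame of seat_face below 0.065 m and angle between the z axis of reel_center and the z axis of seat_face, either way round below 0.15 rad).
2. the reel is fully home: flat on the disc with the pin in a slot (x of reel_center in the frame of seat_face between -0.004 and 0.004 m and y of reel_center in the frame of seat_face between -0.004 and 0.004 m and z of reel_center in the frame of seat_face below 0.0245 m and angle between the z axis of reel_center and the z axis of seat_face, either way round below 0.08 rad), for 0.2 s.
At the end, for the whole second after the job is handed in: The reel is on the spindle, released and at rest (under 0.02 m/s), its centre less than 24.5 mm above the disc's face (22 mm when fully home with the pin in a slot), within 4 mm of the spindle's axis and within 0.08 rad of it (all of step 2 and linear speed of reel below 0.02 m/s); the robot touches nothing.
It fails at once if the reel is forced: more than 25 N between the reel and the winder (spindle, disc, pin or housing) (contact force between reel and winder above 25 N).
It fails at once if the reel drops down the spindle: faster than 0.4 m/s while on it (x of reel_center in the frame of seat_face between -0.008 and 0.008 m and y of reel_center in the frame of seat_face between -0.008 and 0.008 m and z of reel_center in the frame of seat_face below 0.07 m and linear speed of reel above 0.4 m/s).
It fails at once if a bystander (tape, screwdriver or jar) is knocked more than 25 mm away (distance of any of tape, screwdriver, jar from where it was at the start of the episode above 0.025 m).
It also fails if it takes over 67 s, if anything falls off the work surface, if the arm or the gripper's body presses on something with over 40 N, if the wrist force passes 120 N, or if a joint passes its speed limit or range.

## Working session

There is one attempt and no reset: what is moved stays moved. The work goes in short steps, Python scripts to look and compute and a tool call to move; the robot and the scene stay as the last step left them, time stands still between calls to the robot, and variables do not carry over. Pictures are saved under pics/ and viewed, at most 10 in all, crops included, and the job is handed in when it is done.

Besides the shell and the picture viewer there is one more tool, called as name(argument=value, ...) on one line, values as JSON. apply_moves: Moves the arm, as the interface text tells. Its arguments: {"type":"object","properties":{"rows":{"type":"array","items":{"type":"array","items":{"type":"number"}}},"claw":{"type":"number"},"newtons":{"type":"number"}},"required":["rows"]}

```bash
mkdir -p pics
cat > h.py <<'E'
import numpy as np, cv2
from scipy.spatial.transform import Rotation as R
from bench import r
def cam(p):
    A=np.array(p["attitude"],float)
    A=A if A.shape==(3,3) else (R.from_rotvec(A).as_matrix() if A.size==3 else R.from_quat(A).as_matrix())
    return np.array(p["intrinsics"],float),np.array(p["dist"],float),np.array(p["eye"],float),A
def ray(p,uv):
    K,d,e,A=cam(p); x,y=cv2.undistortPoints(np.array([[uv]],float),K,d)[0,0]
    v=A@np.array([x,-y,-1]); return e,v/np.linalg.norm(v)
def proj(p,X):
    K,d,e,A=cam(p); c=(np.atleast_2d(X)-e)@A*[1,-1,-1]
    return cv2.projectPoints(c,np.zeros(3),np.zeros(3),K,d)[0][:,0]
def tri(rs):
    M=np.zeros((3,3));b=np.zeros(3);res=[]
    for e,v in rs:
        P=np.eye(3)-np.outer(v,v);M+=P;b+=P@e
    X=np.linalg.solve(M,b)
    return X,max(np.linalg.norm((np.eye(3)-np.outer(v,v))@(X-e)) for e,v in rs)
def save(p,n,crop=None,s=1):
    im=p["pixels"][:,:,::-1]
    if crop: l,t,w,h=crop; im=im[t:t+h,l:l+w]
    cv2.imwrite("pics/"+n,cv2.resize(im,None,fx=s,fy=s,interpolation=cv2.INTER_CUBIC))
E
python3 - <<'E'
from h import *
a=r.grab_frame("scene");b=r.grab_frame("top")
print(a["attitude"],a["eye"],b["eye"],b["attitude"]);print(r.get_obs())
save(a,"s.png");save(b,"t.png")
for n in "reel_center reel_slot tray spindle_tip seat_face spindle winder tape screwdriver jar".split():
    L=[r.landmark_of(p,n) for p in (a,b)]
    print(n,[[(np.round(q["point"],1).tolist(),round(q["conf"],2)) for q in l[:2]] for l in L],end=' ')
    if all(L): X,e=tri([ray(p,l[0]["point"]) for p,l in zip((a,b),L)]);print(X.round(4),round(e,4))
    else: print()
E
```

```text
[0.47401976 0.41907574 1.39266098] [ 0.97972815 -0.02479958  0.77700228] [0.47609453 0.0207676  0.90172918] [ 0.1021004  -0.10951178 -1.59475641]
{'clock': 0.1, 'joints': array([ 1.21890093,  0.47770078,  0.02233738,  1.5563554 , -0.01149722,
        1.10930041, -0.08312663]), 'qvel': array([ 0.00115104, -0.0025591 ,  0.00146844, -0.00308491,  0.00073405,
       -0.00069203,  0.00019841]), 'tau': array([ 3.88665096e-03, -5.97760785e+01,  1.61332246e+00, -2.81952113e+01,
        1.27583864e-02,  5.09690261e-03,  1.29867880e-05]), 'tcp_pos': array([ 0.16279865, -0.65452139,  0.23043282]), 'orientation': array([-3.11668798e+00, -3.81808973e-01,  4.96179132e-04]), 'contact_force': array([0.33307772, 0.09933468, 0.49842717]), 'moment': array([0.00892044, 0.04857318, 0.02836085]), 'gripper_force': 0.0, 'grip_width': 0.08525196397459231}
reel_center [[([421.8, 293.2], 0.94)], []] 
reel_slot [[([420.3, 293.0], 0.57)], [([202.5, 205.8], 0.95)]] [0.6451 0.2081 0.0527] 0.0006
tray [[([385.7, 304.4], 0.9)], [([242.3, 217.0], 0.93)]] [ 6.35e-01  1.54e-01 -1.00e-04] 0.0007
spindle_tip [[([209.4, 237.1], 0.92)], [([447.2, 253.8], 0.61)]] [ 0.5494 -0.1433  0.1618] 0.0003
seat_face [[([212.3, 270.5], 0.68)], [([440.0, 228.3], 0.59)]] [ 0.5899 -0.1453  0.122 ] 0.001
spindle [[([217.0, 283.2], 0.72)], [([440.0, 226.4], 0.77)]] [ 0.5972 -0.1475  0.0914] 0.0033
winder [[([227.3, 322.4], 0.75)], [([431.1, 215.7], 0.81), ([440.4, 222.5], 0.69)]] [ 0.6296 -0.1499 -0.002 ] 0.0068
tape [[([353.2, 297.7], 0.59)], [([335.2, 380.1], 0.63), ([276.9, 227.1], 0.56)]] [ 0.3558  0.0854 -0.4548] 0.0921
screwdriver [[([295.4, 205.8], 0.71)], [([332.8, 379.1], 0.84), ([328.7, 128.6], 0.55)]] [ 0.3694  0.0123 -0.0128] 0.0001
jar [[([321.0, 394.0], 0.92)], [([327.5, 127.7], 0.97), ([429.6, 216.9], 0.28)]] [7.831e-01 1.000e-02 3.000e-04] 0.0004
```

View pics/s.png

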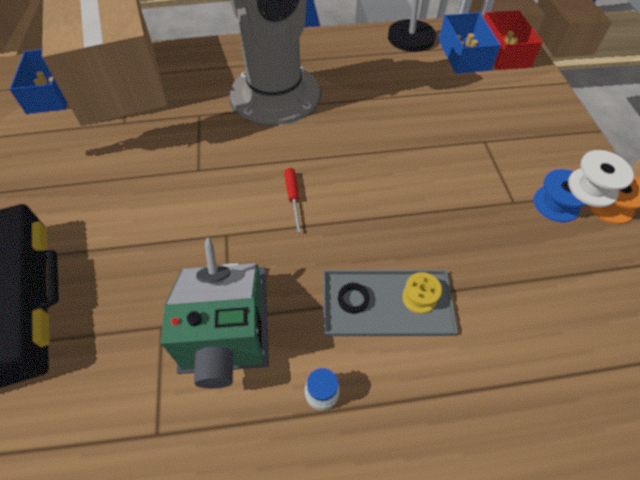

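View pics/t.png

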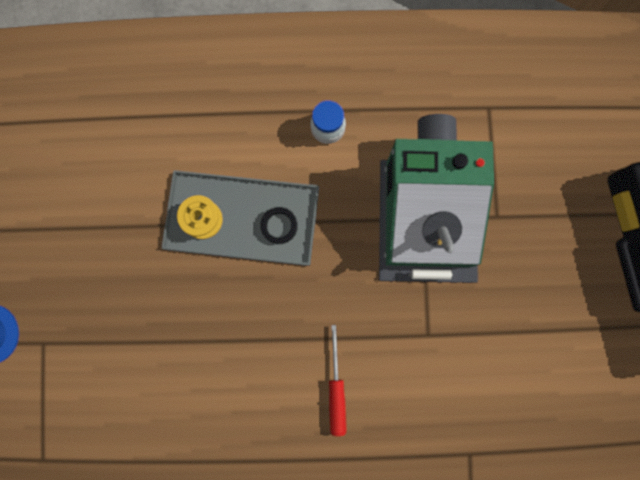

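The scene view shows the reel at about (421,288) in the tray, the spindle from (209,237) to (212,272), and the screwdriver and jar well clear. The top view shows the reel top at about (200,215) and the winder at (440,210), square to the picture apart from a small angle. I'll zoom in for the slots, pin and yaw.

Run:
```python
import cv2,numpy as np
s=cv2.imread("pics/s.png");t=cv2.imread("pics/t.png")
f=lambda im,l,tp,w,h,W,H:cv2.resize(im[tp:tp+h,l:l+w],(W,H),interpolation=cv2.INTER_CUBIC)
A=f(t,405,195,80,60,400,300);B=f(t,165,185,80,60,400,300);C=f(s,170,230,80,60,400,300);D=f(s,385,260,80,60,400,300)
cv2.imwrite("pics/m.png",np.vstack([np.hstack([A,B]),np.hstack([C,D])]))
```

```text
(no output)
```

View pics/m.png

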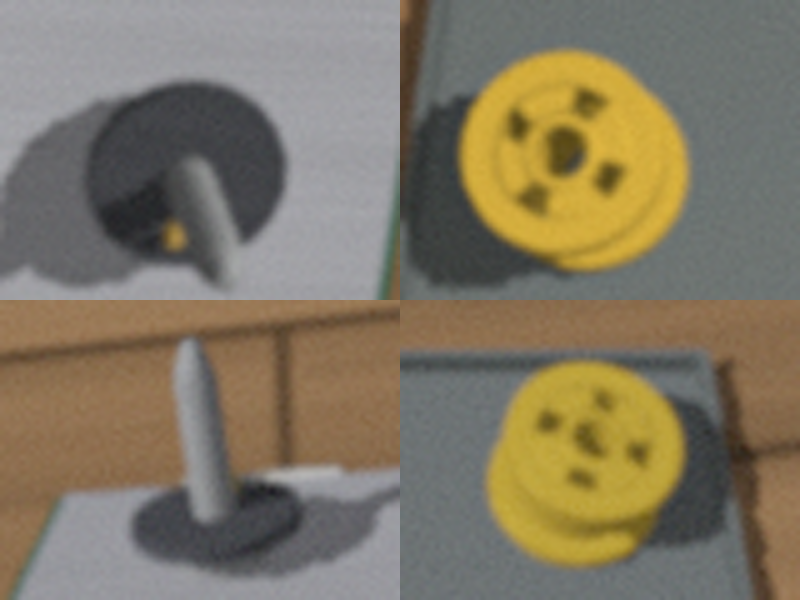

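The top-left and bottom-left crops show the spindle, the disc centred near top (442.2,229.4) and scene (213.4,274.3), and the pin near top (440,242.4). The reel's top bore is at top (197.7,215.3) and scene (423,287.4), with all four slots visible.

Run:
```python
from h import *
from scipy.optimize import least_squares
a=r.grab_frame("scene");b=r.grab_frame("top")
def onz(p,uv,z): e,v=ray(p,uv); return e+v*(z-e[2])/v[2]
for l,rr,z in (((380,281),(477,284),.008),((395,141),(492,143),.136)):
    d=onz(b,rr,z)-onz(b,l,z); print("yaw edge",d.round(4),np.arctan2(d[0],-d[1]))
g=np.deg2rad(35)
def axis(ps): return np.array([-np.sin(g)*np.cos(ps),-np.sin(g)*np.sin(ps),np.cos(g)])
def f(q):
    s=q[:3];T=s+.062*axis(q[3]); o=[]
    for p,S,t in ((a,(213.4,274.3),(208.9,237.3)),(b,(442.2,229.4),(448,253.5))):
        o+=[proj(p,s)[0]-S,proj(p,T)[0]-t]
    return np.ravel(o)
q=least_squares(f,[.59,-.145,.115,0]);print("seat,yaw",q.x.round(4),"tip",(q.x[:3]+.062*axis(q.x[3])).round(4),q.fun.round(1))
X,e=tri([ray(a,(423,287.4)),ray(b,(197.7,215.3))]);print("reeltop",X.round(4),e,onz(b,(197.7,215.3),.047),onz(a,(423,287.4),.047))
c=onz(b,(197.7,215.3),.047)
for u,v in ((590,102),(610,178),(535,200),(518,125)):
    d=onz(b,((u-400)/5+165,v/5+185),.047)-c; print("slot",np.linalg.norm(d).round(4),np.rad2deg(np.arctan2(d[1],d[0])))
# pin
s=q.x[:3];z=axis(q.x[3]);e,v=ray(b,(440,242.4));h=s+.005*z
P=e+v*((h-e)@z)/(v@z)-h;print("pin",P,np.linalg.norm(P))
# camera height of gripper pose
o=r.get_obs();print(R.from_rotvec(o["orientation"]).as_matrix().round(3))
```

```text
yaw edge [-0.0095 -0.1565  0.    ] -0.060541699445736515
yaw edge [-0.0054 -0.1398  0.    ] -0.03890190178461321
seat,yaw [ 0.5874 -0.1482  0.1109 -0.1021] tip [ 0.5521 -0.1446  0.1617] [-1.  -1.6 -0.4  1.3 -0.9  1.6 -0.3 -1.7]
reeltop [0.6316 0.2175 0.046 ] 0.0010431276476444346 [0.63124067 0.21625032 0.047     ] [0.63214273 0.21828684 0.047     ]
slot 0.0175 -28.10479263211471
slot 0.0171 -120.90970526935168
slot 0.0175 149.4967605749194
slot 0.0169 58.5864515374166
pin [-0.01291069  0.00138574 -0.00909198] 0.015851510270057666
[[ 0.97   0.241 -0.   ]
 [ 0.241 -0.97   0.   ]
 [ 0.    -0.    -1.   ]]
```

```bash
cat >> h.py <<'E'
def tool(n,phi):
    n=np.array(n)/np.linalg.norm(n);Rt=R.align_vectors([n],[[0,0,1]])[0].as_matrix()
    c=np.cross([0,0,1],n);s=np.linalg.norm(c)
    Rt=np.eye(3) if s<1e-9 else R.from_rotvec(c/s*np.arctan2(s,n[2])).as_matrix()
    y=Rt@[np.cos(phi),np.sin(phi),0];z=-n
    return np.stack([np.cross(y,z),y,z],1)
def pose(): o=r.get_obs(); return o["tcp_pos"],R.from_rotvec(o["orientation"]).as_matrix()
def plan(p1,R1,p0=None,R0=None,k=1,lab=""):
    if p0 is None: p0,R0=pose()
    w=R.from_matrix(R0.T@R1).as_rotvec();P,Q=p0,R0
    print(lab,"dist",np.linalg.norm(p1-p0).round(3),"deg",np.rad2deg(np.linalg.norm(w)).round(1))
    for i in range(1,k+1):
        Pn=p0+(p1-p0)*i/k;Qn=R0@R.from_rotvec(w*i/k).as_matrix()
        print("  ",np.r_[Q.T@(Pn-P)/.25,R.from_matrix(Q.T@Qn).as_rotvec()/(np.pi/2)].round(3).tolist());P,Q=Pn,Qn
REEL=np.array([.6315,.217,.025])
E
python3 - <<'E'
from h import *
T=tool([0,0,1],np.deg2rad(15))
plan(np.array([.6315,.217,.13]),T,k=4)
plan(np.array([.6315,.217,.018]),T,np.array([.6315,.217,.13]),T)
E
```

```text
dist 0.995 deg 91.0
   [0.665, -0.733, 0.101, -0.0, -0.0, -0.253]
   [0.897, -0.419, 0.101, -0.0, -0.0, -0.253]
   [0.989, -0.039, 0.101, -0.0, -0.0, -0.253]
   [0.927, 0.347, 0.101, -0.0, -0.0, -0.253]
 dist 0.112 deg 0.0
   [0.0, 0.0, 0.448, 0.0, 0.0, 0.0]
```

apply_moves(rows=[[0.665,-0.733,0,0,0,-0.253],[0.665,-0.733,0,0,0,-0.253],[0.665,-0.733,0,0,0,-0.253],[0.665,-0.733,0,0,0,-0.253]], claw=1)

```text
clock: 1.7
tcp_pos: [0.2809, -0.4352, 0.2316]
orientation: [2.981, 0.991, 0.001]
contact_force: [1.6, 0.1, 0.4]
grip_width: 0.0854
gripper_force: 0.0
```

apply_moves(rows=[[0.897,-0.419,0.05,0,0,-0.253],[0.897,-0.419,0.05,0,0,-0.253],[0.897,-0.419,0.05,0,0,-0.253],[0.897,-0.419,0.05,0,0,-0.253]])

```text
clock: 2.2
tcp_pos: [0.398, -0.2173, 0.2192]
orientation: [2.726, 1.559, 0.001]
contact_force: [1.2, -0.7, -0.7]
grip_width: 0.0852
gripper_force: 0.0
```

apply_moves(rows=[[0.989,-0.039,0.101,0,0,-0.253],[0.989,-0.039,0.101,0,0,-0.253],[0.989,-0.039,0.101,0,0,-0.253],[0.989,-0.039,0.101,0,0,-0.253]])

```text
clock: 2.7
tcp_pos: [0.5151, 0.0005, 0.1937]
orientation: [2.366, 2.066, 0.001]
contact_force: [1.4, -0.7, 0.0]
grip_width: 0.0855
gripper_force: 0.0
```

Run:
```python
from h import *
T=tool([0,0,1],np.deg2rad(15))
print(pose()[0],r.get_obs()["joints"].round(2))
plan(np.array([.6315,.217,.10]),T)
```

```text
[0.51514092 0.00054158 0.19369517] [ 0.36  0.31 -0.58  1.94  0.21  0.94 -0.45]
 dist 0.263 deg 22.7
   [0.921, 0.344, 0.375, 0.001, 0.0, -0.253]
```

apply_moves(rows=[[0.921,0.344,0.375,0,0,-0.253],[0.921,0.344,0.375,0,0,-0.253],[0.921,0.344,0.375,0,0,-0.253],[0.921,0.344,0.375,0,0,-0.253],[0.921,0.344,0.375,0,0,-0.253]])

```text
clock: 3.32
tcp_pos: [0.6298, 0.2204, 0.098]
orientation: [-1.904, -2.495, -0.001]
contact_force: [-0.2, -0.2, 0.7]
grip_width: 0.0854
gripper_force: 0.0
```

Run:
```python
from h import *
T=tool([0,0,1],np.deg2rad(15))
print(pose()[0],r.get_obs()["joints"].round(2))
plan(np.array([.6315,.217,.018]),T)
a=r.grab_frame("scene");b=r.grab_frame("top")
u=cv2.resize(a["pixels"][200:350,330:530],(400,300));v=cv2.resize(b["pixels"][130:280,110:310],(400,300))
cv2.imwrite("pics/g.png",np.hstack([u,v])[:,:,::-1])
```

```text
[0.62980604 0.22042873 0.09798821] [-0.02  0.68 -0.6   1.65  0.44  0.95 -0.5 ]
 dist 0.08 deg 0.4
   [-0.016, 0.003, 0.32, -0.001, -0.002, 0.003]
```

View pics/g.png

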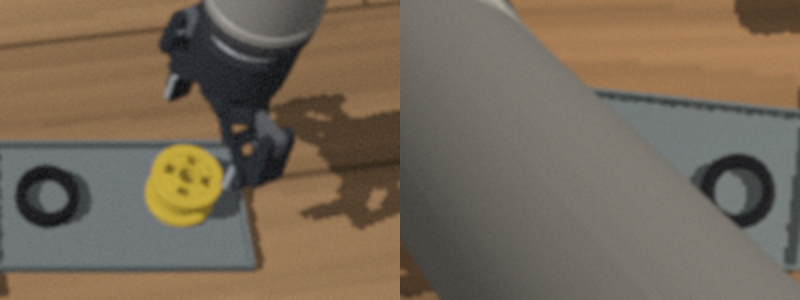

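The picture shows the reel at about (185,175) of the left crop, with the fingers above it. I'll check by projection that the fingers will straddle it.

Run:
```python
from h import *
p,Q=pose();a=r.grab_frame("scene")
for s in(-1,1): print((proj(a,p+s*.045*Q[:,1]-.013*Q[:,2])-[330,200])*2)
print((proj(a,[[.6315,.217,.047],[.6315,.217,.003]])-[330,200])*2)
L=r.landmark_of(a,"reel_center");print(L and (np.array(L[0]["point"])-[330,200])*2, (proj(a,[REEL])-[330,200])*2)
```

```text
[[172.6988409  96.0464761]]
[[227.18107142 181.15549143]]
[[184.44022237 174.34788444]
 [175.29022453 195.7866191 ]]
[179.2 187.6] [[179.76604613 185.30429128]]
```

Projection and picture agree, so I'll descend and grip.

apply_moves(rows=[[-0.016,0.003,0.08,0,0,0],[-0.016,0.003,0.22,0,0,0],[-0.016,0.003,0.32,0,0,0],[-0.016,0.003,0.32,0,0,0]])

```text
clock: 4.03
tcp_pos: [0.6304, 0.21, 0.0172]
orientation: [-1.911, -2.491, 0.007]
contact_force: [0.1, 0.5, 0.1]
grip_width: 0.0856
gripper_force: 0.0
```

apply_moves(rows=[[0,0,0,0,0,0],[0,0,0,0,0,0],[0,0,0,0,0,0],[0,0,0,0,0,0],[0,0,0,0,0,0]], claw=0, newtons=30)

```text
clock: 4.65
tcp_pos: [0.6331, 0.2124, 0.0214]
orientation: [1.911, 2.492, 0.003]
contact_force: [-0.6, -1.5, 6.1]
grip_width: 0.0624
gripper_force: 33.3
```

apply_moves(rows=[[0,0,0,0,0,0],[0,0,0,0,0,0],[0,0,0,0,0,0]])

```text
clock: 5.03
tcp_pos: [0.6331, 0.2124, 0.0214]
orientation: [1.911, 2.492, 0.003]
contact_force: [-1.1, -0.8, 6.8]
grip_width: 0.062
gripper_force: 33.3
```

Gripped. The up-force is the pads swinging down against the rim. I'll lift and check the reel in the hand.

apply_moves(rows=[[0,0,-0.1,0,0,0],[0,0,-0.3,0,0,0],[0,0,-0.5,0,0,0],[0,0,-0.6,0,0,0],[0,0,-0.6,0,0,0]])

```text
clock: 5.65
tcp_pos: [0.6334, 0.2129, 0.1738]
orientation: [1.909, 2.491, 0.008]
contact_force: [0.4, 0.0, -1.0]
grip_width: 0.0624
gripper_force: 33.4
```

Run:
```python
from h import *
a=r.grab_frame("scene");b=r.grab_frame("top");p,Q=pose();print(p,Q.round(3).tolist(),r.get_obs()["grip_width"],r.get_obs()["contact_force"])
for n in("reel_center","reel_slot"):
  for c in(a,b):
    L=r.landmark_of(c,n);print(n,[(np.round(l["point"],1),round(l["conf"],2)) for l in L[:2]])
g=p-.022*Q[:,2];c=proj(a,[g])[0];print("grasp px",c)
l,t=int(c[0])-75,int(c[1])-60;print(l,t);save(a,"h.png",(l,t,150,120),5)
```

```text
[0.63176363 0.21158624 0.16992855] [[-0.26, 0.966, 0.0], [0.966, 0.26, -0.0], [-0.0, -0.0, -1.0]] 0.06196569030211456 [-0.10629692 -0.6162998  -1.22559664]
reel_center [(array([441.9, 248.4]), 0.7)]
reel_center []
reel_slot [(array([440.2, 248.3]), 0.92)]
reel_slot []
grasp px [437.30750298 244.38065026]
362 184
```

View pics/h.png

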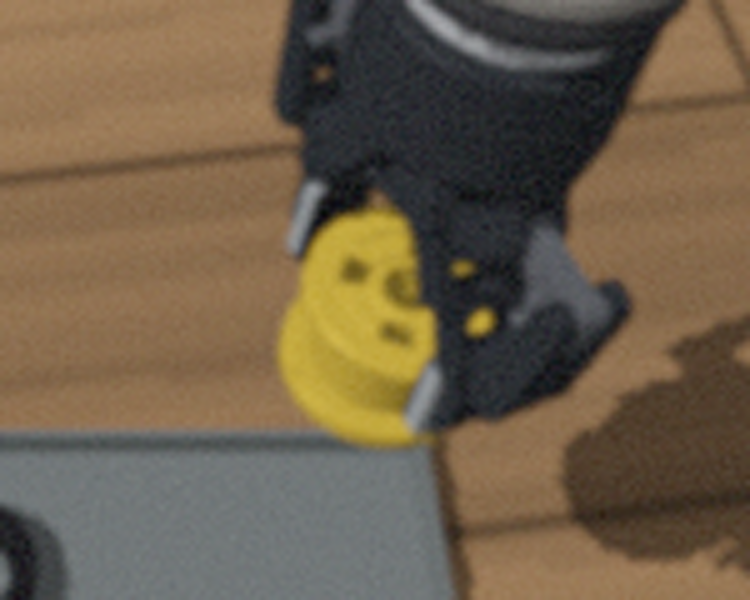

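The reel hangs in the grip at about (380,330) of the crop, with its bore top at pixel (442.6,241.4) and its lower flange's leftmost edge at (418,254). I'll compare this with an untilted prediction.

Run:
```python
from h import *
from scipy.optimize import least_squares
a=r.grab_frame("scene");p,Q=pose()
th=np.linspace(0,2*np.pi,120)
def f(q,full=False):
    dx,h,ta,rot=q; B=Q@R.from_rotvec([0,ta,0]).as_matrix()
    # rim contact: tilt about pad line at flange mid
    top=p+dx*Q[:,0]-h*Q[:,2]
    ring=lambda z,rr:proj(a,top+B[:,2]*z+np.outer(np.cos(th)*rr,B[:,0])+np.outer(np.sin(th)*rr,B[:,1]))
    sl=proj(a,np.array([top+.017*(np.cos(rot+k*np.pi/2)*B[:,0]+np.sin(rot+k*np.pi/2)*B[:,1]) for k in range(4)]))
    lo=np.vstack([ring(.044,.032),ring(.036,.032)]);up=ring(0,.032)
    s=[sl[np.argmin(np.linalg.norm(sl-o,axis=1))]-o for o in((432.6,238),(441.6,250.4))]
    return np.r_[proj(a,[top])[0]-(442.6,241.4),lo[:,0].min()-418,lo[:,1].max()-273,up[:,0].min()-421.8,s[0],s[1],ta*4,(h-.0256)*300]
for t in(0,):
    q=least_squares(f,[.0045,.0256,0,np.deg2rad(30)],x_scale=[.001,.001,.05,.1]);print(q.x.round(4),np.rad2deg(q.x[2:]),q.fun.round(1))
print(f([.0045,.0256,0,q.x[3]]).round(1))
```

```text
[0.0098 0.0261 0.0418 0.7214] [ 2.39455855 41.33468956] [ 0.5 -0.2 -0.1 -0.   0.4 -0.4  0.5 -0.4 -0.2  0.2  0.2]
[-2.5  1.1 -3.8  1.5 -2.5 -3.3  1.6 -3.4  1.   0.   0. ]
```

```bash
cat >> h.py <<'E'
PSI=-.055
def axis(ps=PSI): g=np.deg2rad(35);return np.array([-np.sin(g)*np.cos(ps),-np.sin(g)*np.sin(ps),np.cos(g)])
TIP=np.array([.552,-.1452,.1617]);OFF=np.array([.008,0,-.0038])
def target(h,phi,tip=None,off=None,n=None):  # h: reel underside above tip
    n=axis() if n is None else n;T=tool(n,np.deg2rad(phi));t=TIP if tip is None else tip
    return t+n*(.022+h)-T@(OFF if off is None else off),T
E
python3 - <<'E'
from h import *
p,T=target(.035,42);print(p,pose()[0]);plan(p,T,k=2)
E
```

```text
[ 0.52586074 -0.14941133  0.20853208] [0.63149371 0.21164158 0.16858232]
 dist 0.378 deg 44.0
   [-0.642, -0.392, -0.079, -0.168, -0.103, -0.145]
   [-0.554, -0.506, -0.1, -0.168, -0.103, -0.145]
```

apply_moves(rows=[[-0.16,-0.098,-0.079,-0.04,-0.025,-0.036],[-0.32,-0.196,-0.079,-0.084,-0.05,-0.072],[-0.48,-0.294,-0.079,-0.126,-0.077,-0.108],[-0.642,-0.392,-0.079,-0.168,-0.103,-0.145]])

```text
clock: 6.5
tcp_pos: [0.5783, 0.0303, 0.1892]
orientation: [1.459, 2.445, 0.159]
contact_force: [1.2, -0.5, -0.4]
grip_width: 0.062
gripper_force: 33.5
```

apply_moves(rows=[[-0.139,-0.126,-0.025,-0.042,-0.025,-0.036],[-0.277,-0.253,-0.05,-0.084,-0.05,-0.072],[-0.415,-0.38,-0.075,-0.126,-0.077,-0.108],[-0.554,-0.506,-0.1,-0.168,-0.103,-0.145],[-0.554,-0.506,-0.1,-0.168,-0.103,-0.145]])

```text
clock: 7.12
tcp_pos: [0.5265, -0.1457, 0.2072]
orientation: [1.049, 2.339, 0.287]
contact_force: [-0.8, -0.3, -0.9]
grip_width: 0.0625
gripper_force: 33.5
```

apply_moves(rows=[[0,0,0,0,0,0],[0,0,0,0,0,0]])

```text
clock: 7.38
tcp_pos: [0.5276, -0.1446, 0.2074]
orientation: [1.05, 2.339, 0.288]
contact_force: [-0.6, 0.7, -1.2]
grip_width: 0.0622
gripper_force: 33.5
```

Run:
```python
from h import *
p,T=target(.035,42);p0,Q=pose();print(p0-p);plan(p,T)
print(r.get_obs()["joints"].round(2))
a=r.grab_frame("scene");b=r.grab_frame("top")
for n in("reel_center","reel_slot","spindle_tip","seat_face"):
  for c in(a,b):
    L=r.landmark_of(c,n);print(n,[(np.round(l["point"],1),round(l["conf"],2)) for l in L[:2]])
c0=p0+Q@OFF
print("pred centre",proj(a,[c0]),proj(b,[c0]),"tip",proj(a,[TIP]),proj(b,[TIP]))
u=cv2.resize(a["pixels"][175:295,155:255],(400,480),interpolation=2);v=cv2.resize(b["pixels"][180:300,400:500],(400,480),interpolation=2)
cv2.imwrite("pics/i.png",np.hstack([u,v])[:,:,::-1])
```

```text
[ 0.00170643  0.00482221 -0.00109628]
 dist 0.005 deg 0.6
   [-0.012, -0.015, -0.007, -0.003, -0.004, -0.004]
[ 1.15  0.2  -1.    2.27  0.45  0.18  0.52]
reel_center [(array([204. , 206.8]), 0.87)]
reel_center [(array([453.1, 271.2]), 0.78), (array([449.4, 250.7]), 0.2)]
reel_slot [(array([201.6, 196.5]), 0.57)]
reel_slot [(array([459.3, 269.4]), 0.56)]
spindle_tip [(array([206.7, 237.6]), 0.6), (array([357.9, 300.2]), 0.47)]
spindle_tip [(array([449.1, 253.9]), 0.84)]
seat_face [(array([202.2, 194. ]), 0.32)]
seat_face [(array([441.8, 230.2]), 0.81)]
pred centre [[206.48786562 206.27465948]] [[452.14901314 272.58402288]] tip [[208.08407523 238.58771453]] [[448.19556424 251.81474333]]
```

View pics/i.png

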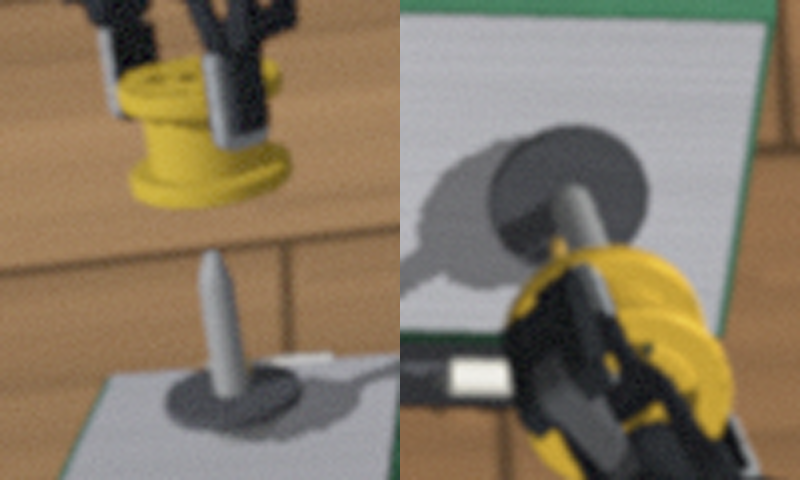

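The left crop shows the reel above the spindle, parallel to it, with the tip at (211,250). The reel sits about 3 mm too far right (+y). I'll triangulate the tip and reel in the same pictures for the correction, and check j6 against its limit.

Run:
```python
from h import *
a=r.grab_frame("scene");b=r.grab_frame("top");p0,Q=pose();n=axis()
t,e1=tri([ray(a,(207.7,237.5)),ray(b,(448.8,253.2))])
c,e2=tri([ray(a,(205.5,206.8)),ray(b,(453.1,271.2))])
s,e3=tri([ray(a,(213,272.8)),ray(b,(442,229.9))])
print("tip",t,e1,"reel",c,e2,"seat",s,e3,"pred reel",p0+Q@OFF)
print("axis from seat-tip",(t-s)/np.linalg.norm(t-s),np.linalg.norm(t-s),n, "tool -z",-Q[:,2])
d=c-t;lat=d-(d@n)*n;print("height",d@n,"lateral",lat,"tool axes",(Q.T@lat).round(4))
d=p0+Q@OFF-TIP;lat=d-(d@n)*n;print("model: height",d@n,"lateral",lat,"tool axes",(Q.T@lat).round(4))
# FK fit
from scipy.optimize import least_squares
import itertools
J=np.array([[1.219,.477,.022,1.5555,-.011,1.109,-.083],[.36,.31,-.58,1.94,.21,.94,-.45],[-.02,.68,-.6,1.65,.44,.95,-.5],r.get_obs()["joints"]])
X=np.array([[.163,-.655,.231],[.5151,.0005,.1937],[.6298,.2204,.098],p0])
def fk(L,q,s):
    T=np.eye(3);p=np.array([0,0,L[0]]);
    T=R.from_euler('z',s[0]*q[0]+L[4]).as_matrix()@R.from_euler('y',q[1]).as_matrix();p=p+T@[0,0,L[1]]
    T=T@R.from_euler('z',s[1]*q[2]).as_matrix()@R.from_euler('y',q[3]).as_matrix();p=p+T@[0,0,L[2]]
    T=T@R.from_euler('z',s[2]*q[4]).as_matrix()@R.from_euler('y',q[5]).as_matrix();p=p+T@[0,0,L[3]]
    return p,T,s
best=min((least_squares(lambda L:np.ravel([fk(L,q,s)[0]-x for q,x in zip(J,X)]),[.35,.4,.4,.25,0]) for s in itertools.product((1,-1),repeat=3) for s in [s]),key=lambda z:z.cost)
print(best.cost,best.x)
for s in itertools.product((1,-1),repeat=3):
    z=least_squares(lambda L:np.ravel([fk(L,q,s)[0]-x for q,x in zip(J,X)]),[.35,.4,.4,.25,0])
    if z.cost<best.cost*1.001: S=s;print(s)
L=best.x;lo=[-2.96,-.34,-1.41,.24,-1.37,.17];hi=[2.96,2.1,1.46,2.44,4.51,1.92]
for h in(.0,-.03,-.062):
    g,T=target(h,42)
    for eps in(0,1):
        z=least_squares(lambda q:np.r_[(fk(L,q,S)[0]-g)*10,(fk(L,q,S)[1][:,2]-T[:,2])*3,(np.r_[q[5]-.6]*.01 if eps else [])],np.clip(J[3][:6],np.add(lo,.005),np.subtract(hi,.005)),bounds=(lo,hi))
        print(h,z.x.round(2),z.cost)
```

```text
tip [ 0.55006981 -0.14576906  0.16216439] 4.0852652530327184e-05 reel [ 0.52271972 -0.13977965  0.20831107] 0.00014736238665970933 seat [ 0.58880716 -0.14788656  0.11293092] 0.0010129427668678294 pred reel [ 0.52103202 -0.13870663  0.2075038 ]
axis from seat-tip [-0.61800052  0.03378179  0.78545156] 0.06268173662383512 [-0.57270912  0.0315308   0.81915204] tool -z [-0.56711131  0.03014341  0.82308938]
height 0.0536536513538852 lateral [0.00337784 0.00429767 0.00219619] tool axes [ 0.0005  0.0059 -0.    ]
model: height 0.05546065723081359 lateral [0.00079485 0.00474465 0.00037309] tool axes [0.0029 0.0038 0.    ]
0.0001828770886323512 [ 0.24339476  0.54991854  0.46233176  0.3009871  -0.09178725]
(-1, -1, -1)
0.0 [ 1.15  0.34 -1.05  2.26  0.95  0.17] 8.291165120119136e-21
0.0 [ 1.35  0.58 -1.41  2.26  1.4   0.46] 9.562367346147944e-07
-0.03 [ 1.04  0.4  -0.96  2.25  1.33  0.18] 2.1743142909033797e-24
-0.03 [ 1.28  0.72 -1.41  2.25  1.57  0.58] 2.0732916339837663e-08
-0.062 [ 0.95  0.47 -0.88  2.23  1.65  0.2 ] 8.540560412509502e-30
-0.062 [ 1.21  0.78 -1.34  2.23  1.68  0.6 ] 3.161820534219223e-21
```

apply_moves(rows=[[-0.006,-0.021,0,0,0,0],[-0.006,-0.021,0.04,0,0,0],[-0.006,-0.021,0.09,0,0,0],[-0.006,-0.021,0.09,0,0,0],[-0.006,-0.021,0.09,0,0,0]])

```text
clock: 8.6
tcp_pos: [0.5375, -0.1504, 0.1876]
orientation: [1.05, 2.339, 0.288]
contact_force: [-0.7, 0.6, -1.1]
grip_width: 0.0619
gripper_force: 33.5
```

Run:
```python
from h import *
p0,Q=pose();n=axis();o=r.get_obs();print(o["joints"].round(3),"-z",-Q[:,2],n)
a=r.grab_frame("scene");b=r.grab_frame("top")
for nm in("reel_center","spindle_tip"):
  for c in(a,b):
    L=r.landmark_of(c,nm);print(nm,[(np.round(l["point"],1),round(l["conf"],2)) for l in L[:2]])
d=p0+Q@OFF-TIP;lat=d-(d@n)*n;print("model: height",d@n,"tool axes",(Q.T@lat).round(4))
u=cv2.resize(a["pixels"][175:295,155:255],(400,480),interpolation=2);v=cv2.resize(b["pixels"][180:300,400:500],(400,480),interpolation=2)
cv2.imwrite("pics/j.png",np.hstack([u,v])[:,:,::-1])
```

```text
[ 1.102  0.264 -0.972  2.269  0.837  0.17   0.151] -z [-0.56694037  0.03013646  0.82320739] [-0.57270912  0.0315308   0.81915204]
reel_center [(array([203.4, 217.6]), 0.82)]
reel_center [(array([455.3, 265.7]), 0.91), (array([440.9, 231.5]), 0.33)]
spindle_tip [(array([207.9, 239.8]), 0.56)]
spindle_tip [(array([448.8, 254.9]), 0.93)]
model: height 0.0331773268349292 tool axes [ 0.0015 -0.0019  0.    ]
```

View pics/j.png

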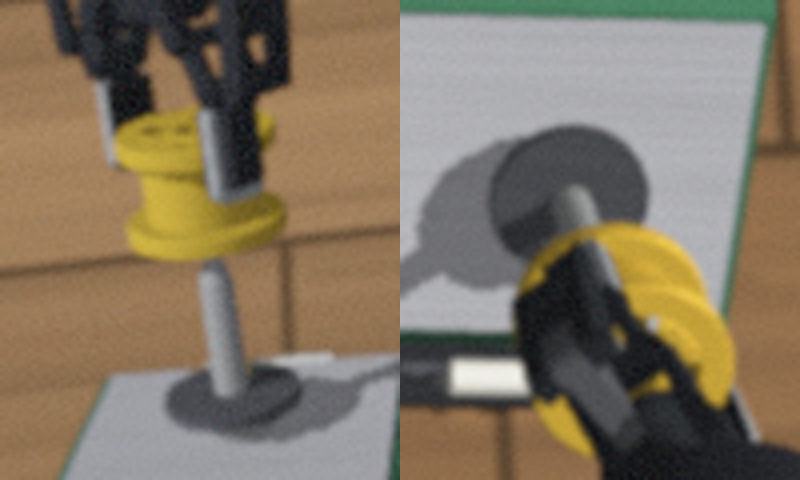

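Alignment agrees to within a few mm, inside the nose's capture range. I'll go on gently and watch the force.

apply_moves(rows=[[0.003,0.003,0.02,0,0,0],[0.003,0.003,0.04,0,0,0],[0.003,0.003,0.055,0,0,0],[0.003,0.003,0.07,0,0,0],[0.003,0.003,0.07,0,0,0]])

```text
clock: 9.52
tcp_pos: [0.548, -0.1497, 0.1733]
orientation: [1.049, 2.338, 0.288]
contact_force: [-0.3, 0.1, -0.8]
grip_width: 0.0625
gripper_force: 33.5
```

apply_moves(rows=[[0,0,0.01,0,0,0],[0,0,0.02,0,0,0],[0,0,0.02,0,0,0]])

```text
clock: 9.9
tcp_pos: [0.5514, -0.1496, 0.1695]
orientation: [1.048, 2.338, 0.289]
contact_force: [3.4, 1.5, -1.6]
grip_width: 0.0619
gripper_force: 33.4
```

apply_moves(rows=[[-0.003,0.008,0,0,0,0],[-0.003,0.008,0.01,0,0,0],[-0.003,0.008,0.01,0,0,0]])

```text
clock: 10.28
tcp_pos: [0.5535, -0.1493, 0.1678]
orientation: [1.05, 2.339, 0.287]
contact_force: [0.6, -1.8, -0.2]
grip_width: 0.0624
gripper_force: 33.5
```

```bash
cat > st.py <<'E'
from h import *
p0,Q=pose();n=axis();o=r.get_obs();f=o["contact_force"]-[-.6,.4,-1.1]
S=TIP-.062*n;d=p0+Q@OFF-S;lat=d-(d@n)*n
print("t",o["clock"],"j",o["joints"].round(2),"-z",(-Q[:,2]).round(3),"h",round(d@n*1e3,1),"lat tool mm",(Q.T@lat*1e3).round(1)[:2],"F tool",(Q.T@f).round(1),"M tool",(Q.T@o["moment"]).round(2),"grip",o["grip_width"].round(4))
E
python3 st.py
```

```text
Traceback (most recent call last):
  File "st.py", line 4, in <module>
    print("t",o["clock"],"j",o["joints"].round(2),"-z",(-Q[:,2]).round(3),"h",round(d@n*1e3,1),"lat tool mm",(Q.T@lat*1e3).round(1)[:2],"F tool",(Q.T@f).round(1),"M tool",(Q.T@o["moment"]).round(2),"grip",o["grip_width"].round(4))
                                                                                                                                                                                                             ^^^^^^^^^^^^^^^^^^^^^
AttributeError: 'float' object has no attribute 'round'
```

```bash
sed -i 's/o\["grip_width"\].round(4)/o["grip_width"]/' st.py; python3 st.py
```

```text
t 10.275 j [ 1.01  0.32 -0.9   2.26  1.18  0.18 -0.19] -z [-0.567  0.03   0.823] h 69.8 lat tool mm [1.7 0.7] F tool [-2.6 -0.4 -0. ] M tool [ 0.43  0.14 -0.02] grip 0.0623816110273898
```

apply_moves(rows=[[-0.003,-0.003,0.01,0,0,0],[-0.003,-0.003,0.02,0,0,0],[-0.003,-0.003,0.03,0,0,0],[-0.003,-0.003,0.03,0,0,0]])

```text
clock: 10.78
tcp_pos: [0.5579, -0.1504, 0.1617]
orientation: [1.049, 2.339, 0.288]
contact_force: [1.7, -0.3, -0.8]
grip_width: 0.0622
gripper_force: 33.5
```

```bash
python3 st.py
```

```text
t 10.775 j [ 0.98  0.34 -0.88  2.26  1.26  0.18 -0.27] -z [-0.567  0.03   0.823] h 62.3 lat tool mm [1.  0.2] F tool [-1.9  1.1  1.1] M tool [0.36 0.27 0.01] grip 0.062184971208011135
```

apply_moves(rows=[[-0.002,0.002,0.012,0,0,0],[-0.002,0.002,0.024,0,0,0],[-0.002,0.002,0.036,0,0,0],[-0.002,0.002,0.048,0,0,0],[-0.002,0.002,0.048,0,0,0]])

```text
clock: 11.4
tcp_pos: [0.5652, -0.1507, 0.1521]
orientation: [1.049, 2.339, 0.288]
contact_force: [0.6, 0.5, -1.2]
grip_width: 0.0622
gripper_force: 33.5
```

```bash
python3 st.py
```

```text
t 11.4 j [ 0.93  0.36 -0.84  2.25  1.39  0.18 -0.39] -z [-0.567  0.03   0.823] h 50.3 lat tool mm [0.6 0.6] F tool [-0.5  0.8  0.7] M tool [0.48 0.5  0.01] grip 0.062190024655851925
```

apply_moves(rows=[[0,0.001,0.012,0,0,0],[0,0.001,0.024,0,0,0],[0,0.001,0.036,0,0,0],[0,0.001,0.048,0,0,0],[0,0.001,0.048,0,0,0]])

```text
clock: 12.02
tcp_pos: [0.5722, -0.151, 0.1424]
orientation: [1.049, 2.339, 0.288]
contact_force: [0.3, 0.5, 0.2]
grip_width: 0.0622
gripper_force: 33.5
```

```bash
python3 st.py
```

```text
t 12.025 j [ 0.91  0.39 -0.82  2.24  1.51  0.19 -0.51] -z [-0.567  0.03   0.823] h 38.3 lat tool mm [0.6 0.8] F tool [-0.9  1.2 -0.5] M tool [0.47 0.5  0.06] grip 0.06223002506721298
```

apply_moves(rows=[[-0.001,0.001,0.008,0,0,0],[-0.001,0.001,0.016,0,0,0],[-0.001,0.001,0.024,0,0,0],[-0.001,0.001,0.024,0,0,0]])

```text
clock: 12.52
tcp_pos: [0.5759, -0.1513, 0.1378]
orientation: [1.049, 2.339, 0.288]
contact_force: [0.4, 0.6, -0.1]
grip_width: 0.0623
gripper_force: 33.5
```

```bash
python3 st.py
```

```text
t 12.525 j [ 0.91  0.41 -0.82  2.24  1.56  0.2  -0.55] -z [-0.567  0.03   0.823] h 32.3 lat tool mm [0.3 1. ] F tool [-0.8  1.2 -0.3] M tool [0.5  0.45 0.04] grip 0.06230174936878731
```

apply_moves(rows=[[0,0,0.008,0,0,0],[0,0,0.012,0,0,0],[0,0,0.012,0,0,0]])

```text
clock: 12.9
tcp_pos: [0.5777, -0.151, 0.1354]
orientation: [1.049, 2.339, 0.288]
contact_force: [1.0, 0.1, -1.3]
grip_width: 0.0623
gripper_force: 33.5
```

apply_moves(rows=[[0,0,0.004,0,0,0],[0,0,0.008,0,0,0],[0,0,0.008,0,0,0]])

```text
clock: 13.28
tcp_pos: [0.5789, -0.1512, 0.1338]
orientation: [1.049, 2.339, 0.288]
contact_force: [0.6, 1.6, -0.2]
grip_width: 0.0622
gripper_force: 33.5
```

```bash
python3 st.py
```

```text
t 13.275 j [ 0.91  0.42 -0.83  2.23  1.6   0.21 -0.59] -z [-0.567  0.03   0.823] h 27.4 lat tool mm [0.4 1.3] F tool [-0.1  1.9 -0.1] M tool [ 0.17  0.58 -0.02] grip 0.062220248683093594
```

apply_moves(rows=[[0,0.002,0.004,0,0,0],[0,0.002,0.008,0,0,0],[0,0.002,0.008,0,0,0]])

```text
clock: 13.65
tcp_pos: [0.5799, -0.1509, 0.1321]
orientation: [1.049, 2.339, 0.288]
contact_force: [-3.0, 1.4, 1.6]
grip_width: 0.0622
gripper_force: 33.7
```

```bash
python3 st.py
```

```text
t 13.65 j [ 0.91  0.43 -0.83  2.23  1.61  0.22 -0.6 ] -z [-0.567  0.03   0.823] h 25.4 lat tool mm [0.7 1.4] F tool [ 1.   0.3 -3.6] M tool [0.3  0.78 0.  ] grip 0.0622031616466123
```

Light axial contact (about 3.6 N). I'll turn a few degrees about the spindle axis and watch force and moment.

apply_moves(rows=[[0,-0.001,0,0,0,0.02],[0,-0.002,0,0,0,0.045],[0,-0.003,0,0,0,0.067],[0,-0.003,0,0,0,0.067]])

```text
clock: 14.15
tcp_pos: [0.5798, -0.1517, 0.1321]
orientation: [1.175, 2.287, 0.328]
contact_force: [-1.6, 1.7, 2.0]
grip_width: 0.0621
gripper_force: 33.7
```

```bash
python3 st.py
```

```text
t 14.15 j [ 0.92  0.44 -0.85  2.23  1.61  0.23 -0.7 ] -z [-0.567  0.03   0.823] h 25.5 lat tool mm [0.3 1.6] F tool [ 0.5  1.5 -3.2] M tool [0.23 0.7  0.02] grip 0.06212085807995362
```

apply_moves(rows=[[0,-0.001,0,0,0,0.02],[0,-0.002,0,0,0,0.045],[0,-0.003,0,0,0,0.067],[0,-0.003,0,0,0,0.067]])

```text
clock: 14.65
tcp_pos: [0.5793, -0.1522, 0.1317]
orientation: [1.298, 2.229, 0.367]
contact_force: [-1.8, 1.4, 1.4]
grip_width: 0.0626
gripper_force: 33.7
```

```bash
python3 st.py
```

```text
t 14.65 j [ 0.94  0.44 -0.87  2.23  1.61  0.24 -0.8 ] -z [-0.567  0.03   0.823] h 25.5 lat tool mm [0.4 1.6] F tool [ 0.5  0.8 -2.7] M tool [ 0.24  0.6  -0.04] grip 0.06261116270892282
```

apply_moves(rows=[[0,0.002,0,0,0,-0.044],[0,0.004,0,0,0,-0.088],[0,0.006,0,0,0,-0.133],[0,0.006,0,0,0,-0.133]])

```text
clock: 15.15
tcp_pos: [0.5809, -0.1514, 0.1329]
orientation: [1.051, 2.337, 0.289]
contact_force: [-0.2, 2.0, 3.6]
grip_width: 0.0624
gripper_force: 33.7
```

apply_moves(rows=[[0,0.001,0,0,0,-0.022],[0,0.002,0,0,0,-0.044],[0,0.002,0,0,0,-0.044]])

```text
clock: 15.52
tcp_pos: [0.5813, -0.1502, 0.1331]
orientation: [0.966, 2.368, 0.263]
contact_force: [2.2, 4.0, 4.3]
grip_width: 0.0624
gripper_force: 33.8
```

```bash
python3 st.py
```

```text
t 15.525 j [ 0.91  0.43 -0.84  2.23  1.61  0.22 -0.52] -z [-0.568  0.029  0.822] h 25.5 lat tool mm [-0.1  2.6] F tool [-1.4  6.2 -3. ] M tool [-1.15  0.46  0.17] grip 0.06238416560101986
```

apply_moves(rows=[[0,0.004,0,0,0,0],[0,0.004,0,0,0,0]])

```text
clock: 15.78
tcp_pos: [0.5813, -0.1502, 0.1331]
orientation: [0.968, 2.368, 0.262]
contact_force: [-0.1, 3.7, 5.0]
grip_width: 0.0621
gripper_force: 33.8
```

```bash
python3 st.py
```

```text
t 15.775 j [ 0.91  0.43 -0.84  2.23  1.6   0.22 -0.52] -z [-0.567  0.03   0.823] h 25.5 lat tool mm [-0.1  2.6] F tool [-0.6  4.9 -4.8] M tool [-0.93  0.41  0.1 ] grip 0.062133244690465245
```

Run:
```python
from h import *
a=r.grab_frame("scene");b=r.grab_frame("top");n=axis()
u=cv2.resize(a["pixels"][210:310,165:265],(400,400),interpolation=2);v=cv2.resize(b["pixels"][180:280,400:500],(400,400),interpolation=2)
cv2.imwrite("pics/k.png",np.hstack([u,v])[:,:,::-1])
L=[r.landmark_of(c,"reel_center") for c in(a,b)];print([[(l["point"],l["conf"]) for l in q[:2]] for q in L])
S=TIP-.062*n
for h in(.022,.029): print(h,proj(a,[S+h*n]),proj(b,[S+h*n]))
```

```text
[[([210.0, 259.1], 0.61)], [([443.1, 239.0], 0.84)]]
0.022 [[211.31093377 260.80485044]] [[443.1408318  238.06811848]]
0.029 [[210.75370345 256.98029598]] [[443.9934881  240.38362536]]
```

View pics/k.png

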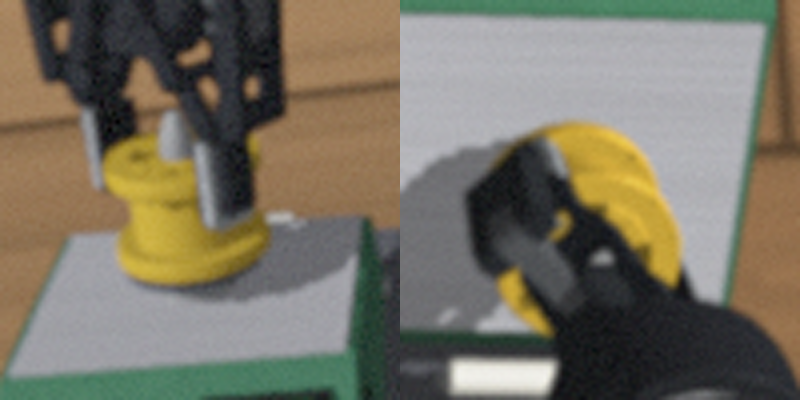

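The left crop shows the reel close to the disc, with its lower edge at crop y≈285, and the spindle protruding from y≈110 to 157. I'll compare with predictions for both heights.

Run:
```python
from h import *
a=r.grab_frame("scene");b=r.grab_frame("top");n=axis()
hsv=cv2.cvtColor(a["pixels"],cv2.COLOR_RGB2HSV);m=(hsv[...,0]>18)&(hsv[...,0]<34)&(hsv[...,1]>140)&(hsv[...,2]>60);m[:, :185]=0;m[:,240:]=0;m[:230]=0;m[300:]=0
ys,xs=np.where(m);print("mask rows",ys.min(),ys.max(),"cols",xs.min(),xs.max())
hb=cv2.cvtColor(b["pixels"],cv2.COLOR_RGB2HSV);mb=(hb[...,0]>18)&(hb[...,0]<34)&(hb[...,1]>140)&(hb[...,2]>60);mb[:,:410]=0;mb[:,490:]=0;mb[:190]=0;mb[285:]=0
Y,X=np.where(mb);print("top rows",Y.min(),Y.max(),"cols",X.min(),X.max())
u=np.cross(n,[0,1,0]);u/=np.linalg.norm(u);w=np.cross(n,u);t=np.linspace(0,2*np.pi,200)
for tip in(TIP,np.array([.55007,-.14577,.16216])):
  S=tip-.062*n
  for h in(.022,.029):
    ring=lambda z:S+n*z+.032*(np.outer(np.cos(t),u)+np.outer(np.sin(t),w))
    q=proj(a,np.vstack([ring(h-.022),ring(h-.014)]));k=proj(a,ring(h+.022));qb=proj(b,np.vstack([ring(h-.022),ring(h-.014)]))
    print(h,"scene low maxrow",q[:,1].max().round(1),"cols",q[:,0].min().round(1),q[:,0].max().round(1),"up minrow",k[:,1].min().round(1),"upcols",k[:,0].min().round(1),k[:,0].max().round(1),"bore exit",proj(a,[S+n*(h+.022)])[0].round(1),"top low minrow",qb[:,1].min().round(1),"cols",qb[:,0].max().round(1),"tip",proj(a,[tip])[0].round(1))
```

```text
mask rows 243 280 cols 191 231
top rows 211 263 cols 425 469
0.022 scene low maxrow 281.3 cols 193.1 232.1 up minrow 241.4 upcols 189.8 229.0 bore exit [209.5 248.7] top low minrow 210.7 cols 463.9 tip [208.1 238.6]
0.029 scene low maxrow 277.4 cols 192.4 231.6 up minrow 237.6 upcols 189.2 228.5 bore exit [209.  244.8] top low minrow 212.8 cols 464.9 tip [208.1 238.6]
0.022 scene low maxrow 280.2 cols 192.7 231.7 up minrow 240.4 upcols 189.4 228.6 bore exit [209.1 247.6] top low minrow 212.0 cols 464.4 tip [207.7 237.5]
0.029 scene low maxrow 276.3 cols 192.0 231.2 up minrow 236.6 upcols 188.8 228.1 bore exit [208.6 243.7] top low minrow 214.1 cols 465.4 tip [207.7 237.5]
```

Edge rows (280 below, 243 above) match 22 mm, so the pin is already in a slot and the disc face is touching; the force at −4° was the slot's edge. I'll turn back to the middle of the play and check.

apply_moves(rows=[[0,-0.002,0,0,0,0.03],[0,-0.004,0,0,0,0.06],[0,-0.006,0,0,0,0.08],[0,-0.006,0,0,0,0.08]])

```text
clock: 16.58
tcp_pos: [0.5793, -0.152, 0.1317]
orientation: [1.12, 2.312, 0.308]
contact_force: [-1.8, 1.1, 1.6]
grip_width: 0.0623
gripper_force: 33.7
```

```bash
python3 st.py
```

```text
t 16.575 j [ 0.93  0.44 -0.86  2.23  1.61  0.23 -0.64] -z [-0.566  0.031  0.824] h 25.4 lat tool mm [0.4 0.6] F tool [ 0.1  0.8 -2.9] M tool [0.16 0.73 0.06] grip 0.062345079692615504
```

apply_moves(rows=[[0,0,0.005,0,0,0],[0,0,0.005,0,0,0]])

```text
clock: 16.82
tcp_pos: [0.5802, -0.152, 0.1307]
orientation: [1.12, 2.312, 0.308]
contact_force: [-4.1, 0.1, 0.9]
grip_width: 0.0622
gripper_force: 33.8
```

apply_moves(rows=[[0,0,0,0,0,0],[0,0,0,0,0,0],[0,0,0,0,0,0],[0,0,0,0,0,0],[0,0,0,0,0,0]], claw=1)

```text
clock: 17.45
tcp_pos: [0.581, -0.1514, 0.1314]
orientation: [1.119, 2.311, 0.309]
contact_force: [0.2, -0.4, 0.6]
grip_width: 0.0855
gripper_force: 0.0
```

```bash
python3 st.py
cat > chk.py <<'E'
from h import *
a=r.grab_frame("scene");b=r.grab_frame("top")
for im,(c0,c1,r0,r1) in((a,(185,240,230,300)),(b,(410,490,190,285))):
    h=cv2.cvtColor(im["pixels"],cv2.COLOR_RGB2HSV);m=(h[...,0]>18)&(h[...,0]<34)&(h[...,1]>140)&(h[...,2]>60)
    y,x=np.where(m[r0:r1,c0:c1]);print("rows",y.min()+r0,y.max()+r0,"cols",x.min()+c0,x.max()+c0)
E
python3 chk.py
```

```text
t 17.45 j [ 0.93  0.44 -0.86  2.23  1.62  0.23 -0.65] -z [-0.567  0.03   0.823] h 24.2 lat tool mm [0.1 2. ] F tool [-1.6  0.8 -0.9] M tool [ 0.49  0.4  -0.03] grip 0.08554616193681777
rows 242 279 cols 189 231
rows 212 265 cols 422 469
```

apply_moves(rows=[[0,0,-0.03,0,0,0],[0,0,-0.1,0,0,0],[0,0,-0.2,0,0,0],[0,0,-0.32,0,0,0],[0,0,-0.44,0,0,0]])

```text
clock: 18.18
tcp_pos: [0.5199, -0.1479, 0.2199]
orientation: [1.118, 2.311, 0.309]
contact_force: [0.3, -0.9, 0.1]
grip_width: 0.0856
gripper_force: 0.0
```

apply_moves(rows=[[0,0,-0.15,0,0,0],[0,0,-0.3,0,0,0],[0,0,-0.3,0,0,0]])

```text
clock: 18.55
tcp_pos: [0.4542, -0.1699, 0.2337]
orientation: [1.219, 2.391, 0.183]
contact_force: [-0.2, 0.6, -0.1]
grip_width: 0.0856
gripper_force: 0.0
```

```bash
python3 chk.py
python3 - <<'E'
from h import *
a=r.grab_frame("scene");b=r.grab_frame("top")
u=cv2.resize(a["pixels"][210:310,165:265],(400,400),interpolation=2);v=cv2.resize(b["pixels"][180:280,400:500],(400,400),interpolation=2)
cv2.imwrite("pics/l.png",np.hstack([u,v])[:,:,::-1])
E
```

```text
rows 240 279 cols 190 231
rows 212 266 cols 421 469
```

View pics/l.png

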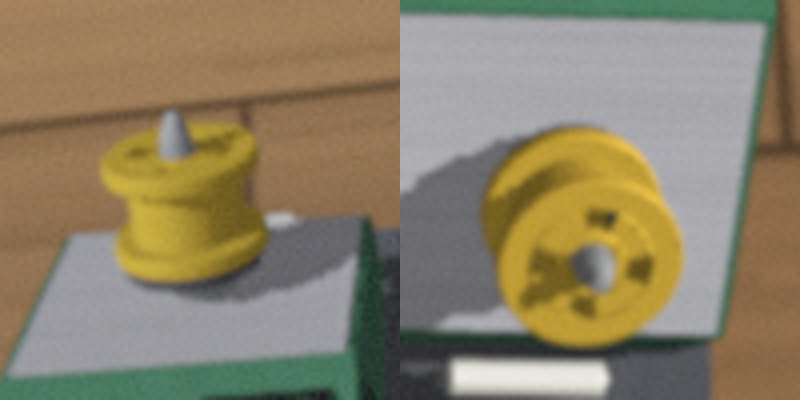

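The left crop shows the reel on the spindle with the tip at about (173,110). The top crop shows one slot pointing the same way as the pin. I'll fit the unobstructed silhouette in both views for a height estimate.

```bash
cat > fit.py <<'E'
from h import *
from scipy.optimize import least_squares
a=r.grab_frame("scene");b=r.grab_frame("top");n=axis();t=np.linspace(0,2*np.pi,160)
obs=[]
for im,(c0,c1,r0,r1) in((a,(180,245,225,300)),(b,(410,490,195,285))):
    h=cv2.cvtColor(cv2.resize(im["pixels"][r0:r1,c0:c1],None,fx=4,fy=4,interpolation=cv2.INTER_CUBIC),cv2.COLOR_RGB2HSV)
    m=((h[...,0]>15)&(h[...,0]<36)&(h[...,1]>115)&(h[...,2]>40)).astype(np.uint8)
    m=cv2.morphologyEx(m,cv2.MORPH_OPEN,np.ones((7,7)));k,lb,st,_=cv2.connectedComponentsWithStats(m);m=(lb==1+st[1:,4].argmax()).astype(np.uint8)
    c=max(cv2.findContours(m,0,1)[0],key=len);H=cv2.convexHull(c)[:,0]
    H=(H+.5)/4-.5+[c0,r0];obs.append(H)
def hull(im,q):
    ax=R.from_rotvec([q[3],q[4],0]).as_matrix()@n;u=np.cross(ax,[0,1,0]);u/=np.linalg.norm(u);w=np.cross(ax,u)
    P=np.vstack([q[:3]+ax*z+.032*(np.outer(np.cos(t),u)+np.outer(np.sin(t),w)) for z in(-.022,.022)])
    return cv2.convexHull(proj(im,P).astype(np.float32))
def f(q,tilt=True):
    q=np.r_[q,0,0][:5]
    return np.r_[np.concatenate([[cv2.pointPolygonTest(hull(im,q),(float(x),float(y)),True) for x,y in H] for im,H in zip((a,b),obs)]),q[3:]*20]
tip=tri([ray(a,(207.7,237.5)),ray(b,(448.8,253.2))])[0]
x0=tip-.038*n
for x in(x0,np.r_[x0,0,0]):
    q=least_squares(f,x,x_scale=[.001]*3+[.02]*(len(x)-3),diff_step=1e-3,loss="soft_l1");d=q.x[:3]-tip
    print(q.x.round(4),"rms",np.sqrt((q.fun**2).mean()).round(2),"h tip2",(d@n*1e3+62).round(1),"h TIP",((q.x[:3]-TIP)@n*1e3+62).round(1),"lat",((d-(d@n)*n)*1e3).round(1))
E
python3 fit.py
```

```text
[ 0.5731 -0.1472  0.1322] rms 0.68 h tip2 24.2 h TIP 25.7 lat [ 1.4 -0.3  1. ]
[ 0.5732 -0.1471  0.133  -0.0493  0.0687] rms 0.55 h tip2 24.8 h TIP 26.3 lat [ 1.9 -0.1  1.3]
```

Run:
```python
from h import *
from scipy.optimize import least_squares
a=r.grab_frame("scene");b=r.grab_frame("top");n=axis();t=np.linspace(0,2*np.pi,200)
u=np.cross(n,[0,1,0]);u/=np.linalg.norm(u);w=np.cross(n,u)
s=cv2.imread("pics/s.png");tt=cv2.imread("pics/t.png")
# dark-edge profiles through disc
g=cv2.cvtColor(s,cv2.COLOR_BGR2GRAY);print("scene col200",g[258:290,200].tolist(),"\nrow270",g[270,190:236].tolist())
g=cv2.cvtColor(tt,cv2.COLOR_BGR2GRAY);print("top col442",g[205:252,442].tolist(),"\nrow 226",g[226,415:470].tolist())
for nm,tip in(("TIP",TIP),("tip2",np.array([.55007,-.14577,.16216]))):
    S=tip-.062*n;ring=S+.029*(np.outer(np.cos(t),u)+np.outer(np.sin(t),w))
    for c in(a,b):
        q=proj(c,ring);print(nm,"cols",q[:,0].min().round(1),q[:,0].max().round(1),"rows",q[:,1].min().round(1),q[:,1].max().round(1))
```

```text
scene col200 [116, 115, 115, 117, 118, 114, 115, 111, 118, 127, 137, 117, 92, 74, 72, 69, 72, 66, 67, 74, 79, 82, 96, 115, 139, 151, 152, 153, 154, 154, 153, 151] 
row270 [154, 154, 153, 152, 150, 154, 150, 144, 128, 109, 92, 79, 74, 76, 69, 71, 67, 86, 123, 143, 148, 142, 127, 112, 97, 87, 75, 62, 44, 49, 50, 57, 54, 60, 62, 69, 69, 72, 70, 79, 98, 102, 97, 102, 103, 107]
top col442 [158, 156, 160, 160, 157, 143, 108, 73, 66, 66, 67, 71, 67, 70, 69, 72, 67, 65, 69, 67, 72, 87, 100, 105, 99, 93, 87, 88, 82, 76, 78, 74, 72, 74, 71, 77, 83, 89, 91, 77, 67, 68, 86, 125, 153, 165, 164] 
row 226 [100, 98, 100, 103, 98, 104, 96, 82, 63, 60, 67, 68, 67, 67, 66, 65, 64, 66, 64, 66, 65, 64, 66, 69, 65, 70, 77, 87, 93, 97, 89, 77, 67, 65, 66, 69, 64, 66, 64, 64, 66, 66, 68, 65, 64, 66, 88, 128, 155, 157, 162, 159, 160, 159, 157]
TIP cols 195.6 230.3 rows 265.4 280.5
TIP cols 420.4 460.7 rows 212.7 248.8
tip2 cols 195.2 229.9 rows 264.3 279.3
tip2 cols 420.9 461.2 rows 214.0 250.0
```

The estimates cluster near 24 mm, with a slight tilt, so I won't trust it yet. I'll close the fingers to straddle the spindle and press the top flange lightly and evenly to flatten it.

Run:
```python
from h import *
n=axis();S=TIP-.062*n;T=tool(n,np.deg2rad(38))
p1=S+n*.105;p2=S+n*.056
plan(p1,T,k=1);plan(p2,T,p1,T)
```

```text
dist 0.085 deg 8.8
   [-0.018, 0.226, 0.251, -0.092, -0.031, -0.01]
 dist 0.049 deg 0.0
   [-0.0, -0.0, 0.196, 0.0, 0.0, 0.0]
```

apply_moves(rows=[[-0.018,0.226,0.1,-0.092,-0.031,-0.01],[-0.018,0.226,0.251,-0.092,-0.031,-0.01],[-0.018,0.226,0.251,-0.092,-0.031,-0.01],[-0.018,0.226,0.251,-0.092,-0.031,-0.01],[-0.018,0.226,0.251,-0.092,-0.031,-0.01]], claw=0.3, newtons=20)

```text
clock: 19.58
tcp_pos: [0.5273, -0.1432, 0.1962]
orientation: [1.122, 2.303, 0.316]
contact_force: [0.4, 0.1, -0.1]
grip_width: 0.0253
gripper_force: 0.0
```

```bash
python3 fit.py
python3 - <<'E'
from h import *
n=axis();S=TIP-.062*n;T=tool(n,np.deg2rad(38))
plan(S+n*.056,T);print(r.get_obs()["joints"].round(2),r.get_obs()["grip_width"])
E
```

```text
[ 0.5732 -0.1473  0.1323] rms 0.63 h tip2 24.2 h TIP 25.7 lat [ 1.5 -0.3  1.1]
[ 0.5734 -0.1471  0.1329 -0.0423  0.0639] rms 0.52 h tip2 24.7 h TIP 26.1 lat [ 1.9 -0.1  1.4]
 dist 0.049 deg 0.0
   [0.001, 0.001, 0.196, -0.0, -0.0, -0.0]
[ 1.19  0.24 -1.06  2.29  0.78  0.17  0.13] 0.025717283015774174
```

apply_moves(rows=[[0.001,0.001,0.04,0,0,0],[0.001,0.001,0.08,0,0,0],[0.001,0.001,0.12,0,0,0],[0.001,0.001,0.16,0,0,0],[0.001,0.001,0.184,0,0,0]])

```text
clock: 20.3
tcp_pos: [0.5536, -0.1462, 0.1595]
orientation: [1.124, 2.3, 0.312]
contact_force: [-0.4, 0.2, 0.6]
grip_width: 0.0258
gripper_force: 0.0
```

apply_moves(rows=[[0,0,0,0,0,0],[0,0,0.008,0,0,0],[0,0,0.016,0,0,0],[0,0,0.016,0,0,0]])

```text
clock: 20.8
tcp_pos: [0.5557, -0.146, 0.1562]
orientation: [1.124, 2.301, 0.312]
contact_force: [-0.4, -0.2, 0.4]
grip_width: 0.0261
gripper_force: 0.0
```

```bash
cat > s2.py <<'E'
from h import *
p0,Q=pose();n=axis();S=TIP-.062*n;o=r.get_obs();d=p0-S
print("t",o["clock"],"tcp h",(d@n*1e3).round(1),"lat tool",(Q.T@(d-(d@n)*n)*1e3).round(1)[:2],"F tool",(Q.T@o["contact_force"]).round(1),"M",(Q.T@o["moment"]).round(2),o["grip_width"])
E
python3 s2.py
```

```text
t 20.8 tcp h 55.4 lat tool [-0.4 -0.4] F tool [-0.1 -0.2 -0.6] M [ 0.44  0.43 -0.04] 0.026061824822335895
```

apply_moves(rows=[[0,0,0.01,0,0,0],[0,0,0.016,0,0,0],[0,0,0.016,0,0,0]])

```text
clock: 21.18
tcp_pos: [0.558, -0.1459, 0.1528]
orientation: [1.123, 2.301, 0.312]
contact_force: [-0.0, 0.3, -0.5]
grip_width: 0.0256
gripper_force: 0.0
```

apply_moves(rows=[[0,0,0.006,0,0,0],[0,0,0.01,0,0,0],[0,0,0.01,0,0,0]])

```text
clock: 21.55
tcp_pos: [0.5595, -0.146, 0.1508]
orientation: [1.123, 2.301, 0.312]
contact_force: [0.2, 0.3, -0.0]
grip_width: 0.0258
gripper_force: 0.0
```

```bash
python3 s2.py
```

```text
t 21.55 tcp h 48.8 lat tool [-0.2 -0.4] F tool [0.1 0.3 0.2] M [0.42 0.44 0.  ] 0.025774614554242944
```

apply_moves(rows=[[0,0,0.006,0,0,0],[0,0,0.006,0,0,0]])

```text
clock: 21.8
tcp_pos: [0.5604, -0.1461, 0.1497]
orientation: [1.123, 2.301, 0.312]
contact_force: [-1.2, 0.5, 0.5]
grip_width: 0.0255
gripper_force: 0.8
```

apply_moves(rows=[[0,0,0.006,0,0,0],[0,0,0.006,0,0,0]])

```text
clock: 22.05
tcp_pos: [0.5612, -0.1461, 0.1485]
orientation: [1.123, 2.301, 0.312]
contact_force: [-1.3, 0.4, 2.7]
grip_width: 0.0257
gripper_force: 1.7
```

```bash
python3 s2.py
```

```text
t 22.05 tcp h 45.8 lat tool [-0.3 -0.3] F tool [-0.1  0.6 -3. ] M [0.31 0.42 0.01] 0.025716842314805772
```

apply_moves(rows=[[0,0,0.006,0,0,0],[0,0,0.006,0,0,0]])

```text
clock: 22.3
tcp_pos: [0.5621, -0.1462, 0.1472]
orientation: [1.123, 2.301, 0.312]
contact_force: [-2.8, -0.6, 2.8]
grip_width: 0.0258
gripper_force: 2.4
```

```bash
python3 s2.py
```

```text
t 22.3 tcp h 44.3 lat tool [-0.3 -0.3] F tool [-0.1 -1.  -3.9] M [ 0.33  0.43 -0.08] 0.02583645274190554
```

apply_moves(rows=[[0,0,0.006,0,0,0],[0,0,0.006,0,0,0]])

```text
clock: 22.55
tcp_pos: [0.563, -0.1462, 0.146]
orientation: [1.123, 2.301, 0.312]
contact_force: [-3.2, 0.5, 5.1]
grip_width: 0.0256
gripper_force: 3.1
```

```bash
python3 s2.py; python3 chk.py
```

```text
t 22.55 tcp h 42.8 lat tool [-0.3 -0.3] F tool [ 0.   0.5 -6. ] M [ 0.24  0.5  -0.03] 0.025642371520485693
rows 244 282 cols 190 231
rows 211 261 cols 421 468
```

Force against travel now matches the disc's spring. To settle the height without relying on the model, I'll touch the spindle tip with shut fingers: it should be 18 mm above the reel's top if home, 11 mm if not.

apply_moves(rows=[[0,0,-0.03,0,0,0],[0,0,-0.08,0,0,0],[0,0,-0.13,0,0,0],[0,0,-0.13,0,0,0]])

```text
clock: 23.15
tcp_pos: [0.5441, -0.1457, 0.1728]
orientation: [1.124, 2.3, 0.311]
contact_force: [-0.4, 0.2, 0.1]
grip_width: 0.0257
gripper_force: 0.0
```

apply_moves(rows=[[0,0,0,0,0,0],[0,0,0,0,0,0],[0,0,0,0,0,0]], claw=0)

```text
clock: 23.52
tcp_pos: [0.5443, -0.145, 0.1723]
orientation: [1.123, 2.301, 0.313]
contact_force: [0.5, -0.1, 0.5]
grip_width: -0.0003
gripper_force: 0.0
```

apply_moves(rows=[[0,0,0.01,0,0,0],[0,0,0.02,0,0,0],[0,0,0.02,0,0,0]])

```text
clock: 23.9
tcp_pos: [0.5472, -0.1452, 0.1682]
orientation: [1.123, 2.301, 0.312]
contact_force: [0.4, -1.7, 1.2]
grip_width: -0.0003
gripper_force: 0.0
```

```bash
python3 s2.py
```

```text
t 23.9 tcp h 70.1 lat tool [-0.1 -0.3] F tool [-1.9 -0.3 -0.7] M [ 0.45  0.46 -0.06] -0.00027087499756844196
```

apply_moves(rows=[[0,0,0.006,0,0,0],[0,0,0.012,0,0,0],[0,0,0.012,0,0,0]])

```text
clock: 24.28
tcp_pos: [0.5489, -0.1455, 0.1659]
orientation: [1.123, 2.301, 0.312]
contact_force: [-0.2, -0.1, 0.1]
grip_width: 0.0001
gripper_force: 0.0
```

apply_moves(rows=[[0,0,0.005,0,0,0],[0,0,0.005,0,0,0]])

```text
clock: 24.52
tcp_pos: [0.5496, -0.1455, 0.165]
orientation: [1.123, 2.301, 0.312]
contact_force: [-0.3, 0.3, 0.5]
grip_width: -0.0003
gripper_force: 0.0
```

```bash
python3 s2.py
```

```text
t 24.525 tcp h 66.1 lat tool [-0.3 -0.4] F tool [ 0.2  0.3 -0.6] M [0.43 0.4  0.05] -0.00025328188871716806
```

apply_moves(rows=[[0,0,0.004,0,0,0],[0,0,0.004,0,0,0]])

```text
clock: 24.78
tcp_pos: [0.5502, -0.1456, 0.1642]
orientation: [1.123, 2.301, 0.312]
contact_force: [-1.8, -0.0, 1.4]
grip_width: 0.0
gripper_force: 0.6
```

apply_moves(rows=[[0,0,0.004,0,0,0],[0,0,0.004,0,0,0]])

```text
clock: 25.02
tcp_pos: [0.5506, -0.1456, 0.1637]
orientation: [1.123, 2.301, 0.311]
contact_force: [-9.7, 0.1, 12.5]
grip_width: 0.0002
gripper_force: 7.7
```

```bash
python3 s2.py
```

```text
t 25.025 tcp h 64.5 lat tool [-0.3 -0.3] F tool [  0.1  -0.8 -15.8] M [0.57 0.59 0.02] 0.0001525905041144065
```

The tip is at 65.0 and the reel's top at about 47.5, a difference of about 17.5 mm, so the reel is home. Retracting clear.

apply_moves(rows=[[0,0,-0.03,0,0,0],[0,0,-0.09,0,0,0],[0,0,-0.16,0,0,0],[0,0,-0.16,0,0,0],[0,0,-0.16,0,0,0]])

```text
clock: 25.65
tcp_pos: [0.5279, -0.1447, 0.1959]
orientation: [1.124, 2.3, 0.312]
contact_force: [0.5, 0.2, -0.3]
grip_width: 0.0002
gripper_force: 0.0
```

```bash
python3 chk.py; python3 fit.py; python3 -c "
from h import *
print(r.get_obs()['contact_force'],r.get_obs()['qvel'].round(3))"
```

```text
rows 240 279 cols 190 231
rows 212 266 cols 421 469
[ 0.5732 -0.1474  0.132 ] rms 0.71 h tip2 24.0 h TIP 25.5 lat [ 1.4 -0.4  1. ]
[ 0.5735 -0.1471  0.1332 -0.0592  0.0771] rms 0.54 h tip2 24.9 h TIP 26.3 lat [ 2.1 -0.1  1.5]
[-0.02408904 -0.03296547 -0.46908563] [ 0.005 -0.002 -0.007  0.003 -0.007  0.002  0.007]
```

With the measured 3 mm model bias, the fit gives 22.5 mm: the reel is home and at rest.

```bash
python3 -c "
from bench import r
print(r.hand_in())"
```

```text
the job is handed in; nothing more can be done
None
```

The reel is on the spindle and released, measured as fully home (about 22.5 mm above the disc, pin in a slot), and the job is handed in; the interface returned no verdict.

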